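# Release the ratchet catch and open the kitchen drawer

### The job

The drawer in the little wooden shelf is held ajar by a ratchet: the pawl's toe is caught under a tooth of the steel bar and will lift out only near the middle of its play between two teeth. Ease the drawer in by its knob and feel for that place, swing the pawl up and right over backwards so that it stays lying back on its stop, then take the knob again, draw the drawer with its toothed bar out to its stop and let go. Never wrench the pawl against the teeth, and leave all the other things where they stand.

Things in the scene. Friction and masses are not known exactly. Their poses are not given: they have to be found in the camera images.
- shelf: fixed low wooden shelf, 250 deep (x) x 460 wide (y) x 85 mm high (top at z = 85). Origin on the table under the middle of its front edge; its x axis points from the front into the shelf (away from the robot), y to the left, z up. It stands at a different place and yaw each time. The drawer, bar and pawl move with it
- drawer: drawer, about 0.9 kg; origin and axes are the shelf's when home. Front board 16 mm thick (x = -16 to 0), top at z = 98 mm. On the shelf top, along x at y = +55 mm, runs its toothed bar: 12 mm wide, T-shaped teeth 61 mm apart, tops at z = 104 mm, caps 4 mm thick overhanging their stems by 13 mm, mouths of 30 mm between caps. How far along the drawer the bar is set varies by 5 mm either way, not measured
- drawer_slide (a joint): how far the drawer is out, m: 0 = home, 0.115 = out against its rigid stop; it slides along the shelf's -x and stays where it is left (friction about 2 N). It starts about 0.034, the toe under the cap behind it
- knob (a point): centre of the drawer's round steel knob head, a disc 32 mm across and 16 mm thick with its flat face to the front (its front 9 mm before this point), 28 mm out from the front board, 62 mm above the table; on a neck 16 mm across
- pawl: steel pawl, 70 g; origin on its hinge pin, axes as the shelf's when down. An arm 16 mm wide runs to the front (-x) to a round boss; below it hangs a T-shaped toe, 27 mm long in x. Drawer play with pawl down: 25 mm between firm contacts of pawl and teeth. The toe lifts out only if the drawer is about 11 to 14 mm out from the inner contact (best 12.5); elsewhere a cap blocks it
- pawl_turn (a joint): pawl angle, rad: 0 = down between the teeth, grows as the front end swings up and over to the back, 2.1 = lying back on its stop. Past about 1.7 it falls back and stays by its own weight; below 1.4 it falls down into the teeth
- boss (a point): centre of the round boss at the pawl's free end: a cylinder 22 mm across, 18 mm wide along the shelf's y, flat ends, to be pinched across those ends. With the pawl down it is 62 mm in front of (-x) and 13 mm above the hinge pin, 125 mm above the table
- pin (a point): centre of the pawl's hinge pin, fixed to the shelf, 112 mm above the table; the hinge axis is the shelf's y. Two steel cheeks, 29 mm over the outside, hold it, up to z = 120 mm, 22 mm long
- ginger_jar: bystander on the shelf: glazed jar 82 mm across, 103 mm tall, origin at its underside
- cooker_weight: bystander on the shelf: stainless pressure cooker weight 34 mm across, 48 mm tall, origin at its underside
- spoon_set: bystander on the shelf: steel measuring spoons on a ring, lying flat, about 100 mm long, 9 mm high, origin by the ring
- spice_bottle: bystander on the shelf: plastic spice bottle 44 mm across, 98 mm tall, origin at its underside
- mug: bystander on the table: mug 80 mm across, 95 mm tall, origin at its underside
- bowl: bystander on the table: bowl 140 mm across, 55 mm tall, origin at its underside
- oil_bottle: bystander on the table: glass bottle 60 mm across, 190 mm tall, origin at its underside

How it is judged:
By the outcome, as a careful person would: the job done as asked, in the order asked, and still so for the second after the job is handed in, with the robot touching nothing.
It also fails if it takes over 58 s, if anything falls off the work surface, if the arm or the gripper's body presses on something with over 40 N, if the wrist force passes 120 N, or if a joint passes its speed limit or range.

### The arm

A 7-joint arm with a two-finger parallel gripper is mounted at the origin on the work surface. World frame = base frame: x ahead of the robot, y to its left, z up, the work surface at z = 0. Lengths are in m, angles in degrees, forces in N, time in s.
With the tool pointing down it reaches from about 0.425 to 0.875 m from the base axis. Payload 4.7 kg.
Tool frame: the origin (TCP) lies between the finger pads; the fingertips stand 22 mm ahead of it and the grasp point (between the pads) lies 3 mm ahead of it (env.tip_reach is the distance from the TCP to the fingertips, in m); z points along the fingers, y is the line along which they close (so a half turn about z gives the same grasp; the last joint's range is limited). The gripper opens to 87 mm and grips with 3 to 60 N. Pads are 19 mm wide; open, the fingers measure 117 mm over their backs; the gripper's body (75 mm by 190 mm) begins 51 mm behind the grasp point.
Start: joints at [-72.703, 18.392, -4.016, 83.108, 1.295, 78.541, -3.26], TCP at [0.185, 0.623, 0.245] pointing down, gripper open.
Joint ranges: [-163.93, 163.93], [-17.29, 119.83], [-79.2, 71.16], [3.27, 140.29], [-89.18, 269.18], [5.43, 117.66], [-154.24, 154.24]. Speed limits (degrees/s): [147.25, 147.25, 180, 180, 180, 180, 180].

### API

Orientations are given as [roll, pitch, yaw] about the fixed x, y, z axes, in that order (R = Rz(yaw) Ry(pitch) Rx(roll)).
In Python, from cell import env gives the robot as it stands.
- The arm moves only by the shell command python3 -m creep 'ROWS' [FORCE]. ROWS is JSON, one flat list of numbers, 7 for each row, row after row: the finger opening in mm, from 0 to 87, then the shift along the tool's x, y, z in units of 30 mm (1.0 is 30 mm), then the turn, a rotation vector about the tool's x, y, z in units of 6 degrees (1.0 is 6 degrees). A call has 1 to 12 rows; each row is the pose to reach, as a shift and turn from the pose commanded when the call began, along the tool's axes at that moment; what a row does not reach only later rows make up. A row lasts 1/10 s, in which the tool goes at most 50 mm and 8.59 degrees, less where a joint would pass 70% of its speed; a pose out of reach is approached as far as the arm can. A call with a gripper value outside its range is refused whole. The fingers move at their own pace and stop on an object; FORCE is the grip in N (left out, the last holds). Time passes only in rows, so rows that repeat a pose let the fingers close. It gives the time, the measured TCP pose, the force, the opening and the grip force at its end, in the units of the state.
- env.get_obs(): the state, without advancing time (a new reading comes with each control period).
- env.read_camera(name): name is "scene" or "top"; returns a dict with "color" (420x560x3 uint8, red, green, blue), "depth" (420x560 float32, m along the optical axis (not along the pixel's ray), 0 where there is no reading), "fovy" (degrees; the focal length in pixels is half the picture's height over the tangent of half this angle, whatever the lens; pixels are square), "cx", "cy" (the principal point, pixels), "R" (3x3) and "t" (3): a world point X has camera coordinates R X + t. Camera axes: x right, y down, z forward; pixel columns grow to the right and rows downward; lengths in m; the calibration is good to about 2 mm. A picture is of the moment at which its call begins.
- env.sign_off(): hands the job in; it is judged then, once.
The state is a dict: "time_s": time; "qpos": joint angles; "joint_velocities": joint speeds; "effort": joint torques, N m; "tool_pos": TCP position; "tool_rot": TCP orientation; "force": force on the tool from outside, world axes, zero at the start; "wrist_torque": the same for the moment, N m; "grip_width": finger opening in m; "grasp_force": force on a finger pad.
Only numpy, scipy, OpenCV 4.12 (cv2) and the standard library are available. Lean on these libraries where they do the work, as an engineer would, in place of code of your own. Each camera call takes 0.05 s, during which the arm holds its last target. There are 200 camera calls.

## Working session

There is one attempt and no reset: what is moved stays moved. The work goes in short steps, Python scripts to look and compute and a shell command to move; the robot and the scene stay as the last step left them, time stands still between calls to the robot, and variables do not carry over. Pictures are saved under pics/ and viewed, at most 10 in all, crops included, and the job is handed in when it is done.

```bash
ls; mkdir -p pics
python3 - <<'E'
from cell import env
import cv2,numpy as np
o=env.get_obs();print({k:np.round(v,3).tolist() for k,v in o.items()})
for n in("scene","top"):
    c=env.read_camera(n);cv2.imwrite(f"pics/{n}0.png",c["color"][:,:,::-1]);np.savez(f"pics/{n}0.npz",**c)
    print(n,c["fovy"],c["R"],c["t"])
E
```

```text
pics
{'time_s': 0.0, 'qpos': [-72.703, 18.439, -4.017, 83.174, 1.294, 78.542, -3.261], 'joint_velocities': [-0.024, -0.009, -0.049, 0.021, 0.01, 0.019, -0.034], 'effort': [0.0, -49.129, -0.404, -31.254, -0.064, 0.043, 0.0], 'tool_pos': [0.184, 0.623, 0.243], 'tool_rot': [-179.891, 0.005, 163.513], 'force': [-0.118, -0.656, -0.331], 'wrist_torque': [0.036, 0.01, 0.043], 'grasp_force': 0.0, 'grip_width': 0.087}
scene 49.1970852215229 [[ 0.46674115  0.88423766  0.01662673]
 [ 0.72889422 -0.37396057 -0.57346902]
 [-0.50086516  0.27978072 -0.81905851]] [-0.26927509 -0.37688152  1.6616637 ]
top 52.9739667459643 [[-6.48863231e-03 -9.99978938e-01 -1.47742200e-04]
 [-9.96793340e-01  6.47974531e-03 -7.97561898e-02]
 [ 7.97554673e-02 -3.70240150e-04 -9.96814390e-01]] [0.03241631 0.57269743 1.45078126]
```

View pics/scene0.png

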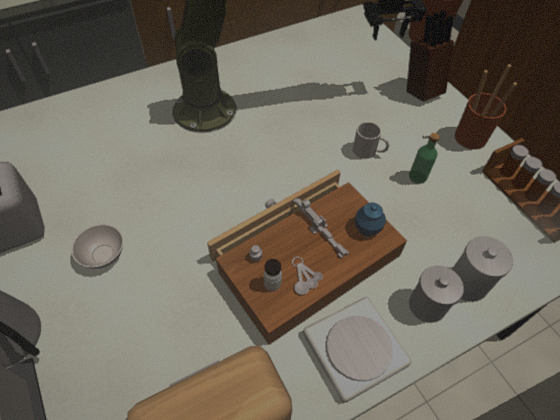

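View pics/top0.png

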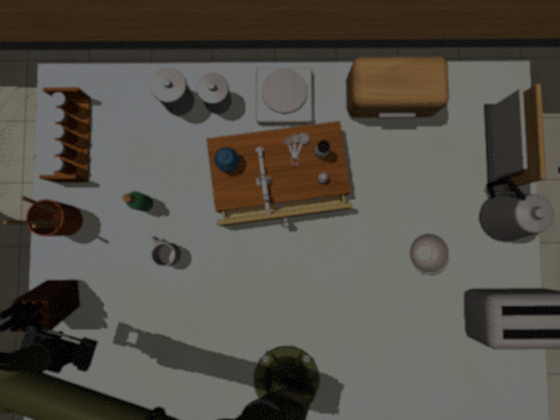

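The scene and top views show the shelf ahead of the robot, turned slightly. The front corners are at about (215,210) and (351,197) in the top view, the knob at (286,223), the bar and pawl at x≈264, and the bowl, mug and bottle lie well clear. Next I'll fit the shelf pose.

```bash
cat > h.py <<'E'
import numpy as np,cv2
def cloud(c):
    h,w=c["depth"].shape;f=h/2/np.tan(np.radians(float(c["fovy"]))/2)
    v,u=np.mgrid[:h,:w];d=c["depth"]
    P=np.stack([(u-c["cx"])/f*d,(v-c["cy"])/f*d,d],-1)
    return (P-c["t"])@c["R"]
def proj(c,X):
    h=c["depth"].shape[0];f=h/2/np.tan(np.radians(float(c["fovy"]))/2)
    p=X@np.array(c["R"]).T+c["t"];return p[...,:2]/p[...,2:]*f+[c["cx"],c["cy"]]
E
python3 - <<'E'
from h import *
A=[]
for n in("scene","top"):
    c=dict(np.load(f"pics/{n}0.npz"));P=cloud(c);
    m=(abs(P[...,2]-.085)<.008)&(P[...,0]>.4)&(P[...,0]<1.0)&(abs(P[...,1])<.4)&(c["depth"]>0)
    k,l,s,_=cv2.connectedComponentsWithStats(m.astype(np.uint8));i=1+np.argmax(s[1:,4]);m=l==i
    Q=P[m];print(n,m.sum(),np.median(Q[:,2]));r=cv2.minAreaRect(Q[:,:2].astype(np.float32));print(r,cv2.boxPoints(r))
    # tall front board
    im=c["color"][:,:,::-1]
    if n=="top":crop=im[110:240,195:365];k=4.5
    else: crop=im[165:340,200:415];k=3.5
    cv2.imwrite(f"pics/{n}_crop.png",np.clip(cv2.resize(crop,None,fx=k,fy=k,interpolation=3)*1.6,0,255))
E
```

```text
scene 12514 0.0841334014146955
((0.7050358057022095, 0.019332051277160645), (0.2969039976596832, 0.46235159039497375), 7.19576358795166) [[ 0.52879596  0.23009202]
 [ 0.5867101  -0.22861809]
 [ 0.88127565 -0.19142792]
 [ 0.8233615   0.2672822 ]]
top 8679 0.08532662851015517
((0.7238514423370361, 0.024446889758110046), (0.25167766213417053, 0.4600074291229248), 7.317359447479248) [[ 0.56974304  0.23654994]
 [ 0.6283319  -0.21971114]
 [ 0.87795985 -0.18765616]
 [ 0.819371    0.26860493]][ WARN:0@0.094] global loadsave.cpp:1063 imwrite_ Unsupported depth image for selected encoder is fallbacked to CV_8U.
```

View pics/top_crop.png

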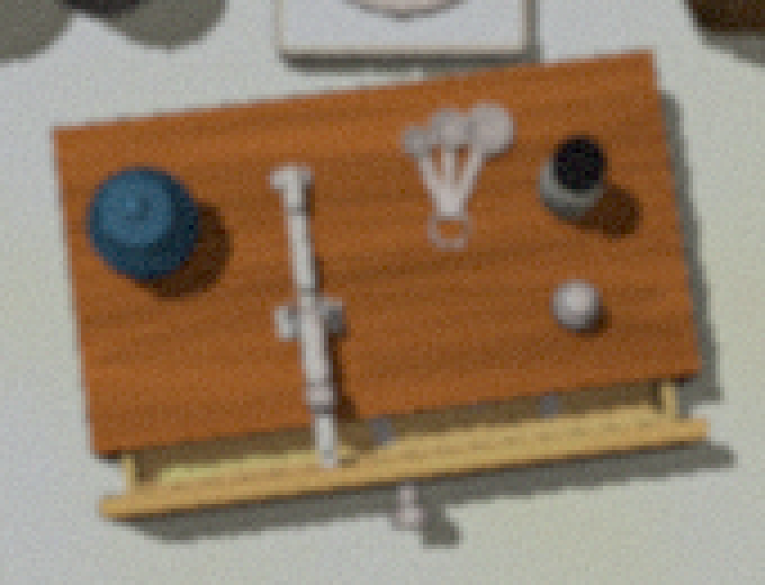

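View pics/scene_crop.png

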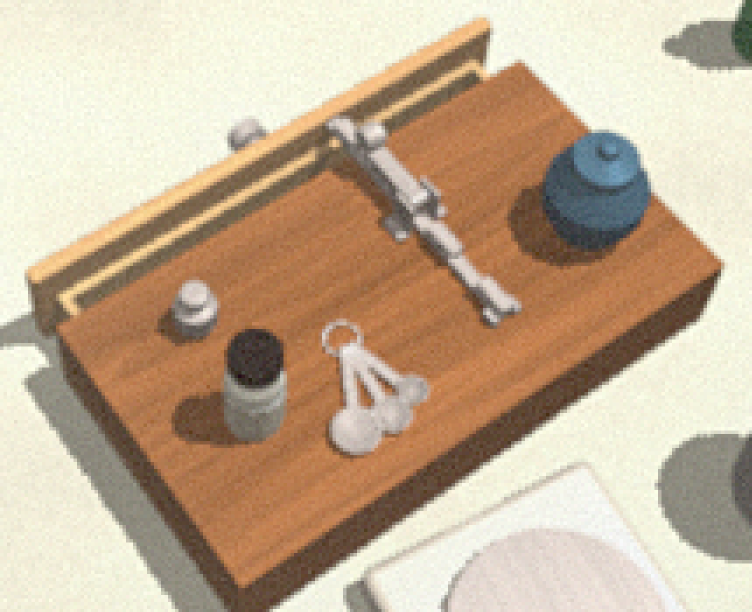

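The crops show the cheeks at about (310,320) in the top crop, the boss near (318,392) and the knob at (408,515). Now I'll convert these to shelf coordinates.

```bash
cat >> h.py <<'E'
O=np.array([.5990,.0084]);yaw=np.radians(7.32);ex=np.array([np.cos(yaw),np.sin(yaw)]);ey=np.array([-ex[1],ex[0]])
def ray(c,uv,z):
    h=c["depth"].shape[0];f=h/2/np.tan(np.radians(float(c["fovy"]))/2)
    d=np.array([(uv[0]-c["cx"])/f,(uv[1]-c["cy"])/f,1.])@c["R"];C=-np.array(c["t"])@c["R"];return C+d*(z-C[2])/d[2]
def sh(P): return np.stack([(P[...,:2]-O)@ex,(P[...,:2]-O)@ey,P[...,2]],-1)
def wo(p): return np.array([*(O+p[0]*ex+p[1]*ey),p[2]])
E
python3 - <<'E'
from h import *
t=dict(np.load("pics/top0.npz"));s=dict(np.load("pics/scene0.npz"))
print("float cx",t["cx"],t["cy"])
for nm,uv,z in(("knob",(408,515),.078),("boss",(318,392),.136),("pin",(310,320),.112),("barfront",(327,460),.104),("barback",(290,180),.104)):
    uv=np.array(uv)/4.5+[195,110];p=ray(t,uv,z);print(nm,sh(p).round(4),p.round(4))
for nm,uv,z in(("knob",(245,132),.065),("boss",(372,132),.130),("pin",(415,210),.112)):
    uv=np.array(uv)/3.5+[200,165];p=ray(s,uv,z);print("S",nm,sh(p).round(4),p.round(4))
for n,c in(("T",t),("S",s)):
    S=sh(cloud(c));m=(c["depth"]>0)&(S[...,0]>-.12)&(S[...,0]<.25)&(abs(S[...,1])<.25)
    k=m&(S[...,0]<-.054)&(abs(S[...,2]-.062)<.022)&(abs(S[...,1])<.2);print(n,"knob",k.sum(),S[k].mean(0).round(4),S[k].min(0).round(4),S[k].max(0).round(4))
    k=m&(S[...,0]<-.02)&(S[...,2]>.085);k&=S[...,2]<.101;print("board",k.sum(),S[k].min(0).round(4),np.percentile(S[k][:,0],[5,50,95]).round(4))
    k=m&(abs(S[...,1]-.055)<.022)&(S[...,2]>.108);q=S[k];q=q[np.argsort(q[:,0])];print("pawl",q[::max(1,len(q)//25)].round(3).tolist())
    for z,nm in((.09,"tall"),):
        k=m&(S[...,2]>.1)&(abs(S[...,1]-.055)>.04)&(S[...,0]>.02);print(nm,S[k].min(0).round(3),S[k].max(0).round(3))
for nm,uv,z in(("mug",(165,252),.095),("oil",(138,201),.15),("bowl",(430,253),.05)):print(nm,ray(t,uv,z).round(3))
E
```

```text
float cx 277.1210923401157 211.17861660588304
knob [-0.0758  0.0016  0.078 ] [5.236e-01 3.000e-04 7.800e-02]
boss [0.0179 0.0553 0.136 ] [0.6098 0.0655 0.136 ]
pin [0.0742 0.0544 0.112 ] [0.6657 0.0718 0.112 ]
barfront [-0.029   0.0557  0.104 ] [0.5632 0.06   0.104 ]
barback [0.1815 0.0554 0.104 ] [0.7719 0.0865 0.104 ]
S knob [-0.0751 -0.0017  0.065 ] [ 0.5247 -0.0028  0.065 ]
S boss [0.0209 0.0538 0.13  ] [0.6128 0.0644 0.13  ]
S pin [0.0898 0.045  0.112 ] [0.6824 0.0644 0.112 ]
T knob 61 [-0.0725  0.0005  0.0729] [-0.085  -0.014   0.0625] [-0.0544  0.0148  0.0824]
board 612 [-0.0493 -0.2264  0.085 ] [-0.0487 -0.0413 -0.0335]
pawl [[-0.016, 0.049, 0.109], [0.007, 0.062, 0.126], [0.009, 0.059, 0.136], [0.012, 0.058, 0.135], [0.016, 0.061, 0.136], [0.019, 0.057, 0.134], [0.021, 0.051, 0.133], [0.025, 0.053, 0.136], [0.03, 0.05, 0.117], [0.033, 0.053, 0.124], [0.036, 0.049, 0.118], [0.04, 0.049, 0.113], [0.042, 0.048, 0.121], [0.046, 0.048, 0.121], [0.05, 0.047, 0.114], [0.053, 0.05, 0.118], [0.057, 0.053, 0.119], [0.06, 0.052, 0.121], [0.064, 0.052, 0.116], [0.067, 0.048, 0.115], [0.
[... 438 characters left out ...]
 0.128], [0.015, 0.047, 0.132], [0.02, 0.044, 0.116], [0.022, 0.059, 0.135], [0.024, 0.057, 0.135], [0.026, 0.042, 0.12], [0.028, 0.047, 0.133], [0.03, 0.044, 0.113], [0.032, 0.053, 0.118], [0.035, 0.043, 0.115], [0.04, 0.043, 0.116], [0.046, 0.049, 0.118], [0.05, 0.042, 0.115], [0.054, 0.046, 0.117], [0.057, 0.044, 0.112], [0.063, 0.046, 0.116], [0.066, 0.054, 0.114], [0.071, 0.057, 0.113], [0.075, 0.064, 0.122], [0.077, 0.049, 0.118], [0.079, 0.054, 0.12], [0.082, 0.059, 0.114], [0.083, 0.056, 0.109], [0.085, 0.057, 0.116], [0.087, 0.055, 0.115], [0.09, 0.063, 0.117]]
tall [ 0.048 -0.175  0.1  ] [0.202 0.197 0.19 ]
mug [0.434 0.4   0.095]
oil [0.598 0.474 0.15 ]
bowl [ 0.424 -0.491  0.05 ]
```

```bash
cat >> h.py <<'E'
from scipy.spatial.transform import Rotation as Ro
def go(p,tilt=0,world=False):
    """rows needed for TCP at shelf point p, tool x = shelf -x, tilt (deg) about tool y"""
    from cell import env
    o=env.get_obs();R=Ro.from_euler('xyz',o["tool_rot"],degrees=True)
    G=Ro.from_euler('xyz',[180,0,187.32],degrees=True)*Ro.from_rotvec([0,np.radians(tilt),0])
    sft=R.inv().apply(wo(p)-o["tool_pos"])/.03;rv=(R.inv()*G).as_rotvec(degrees=True)/6
    print("t",o["time_s"],"shelf tcp",sh(np.array(o["tool_pos"])).round(4),"w",round(float(o["grip_width"]),4),"F",np.round(o["force"],1));print("shift",sft.round(3),"turn",rv.round(3))
E
python3 -c "
from h import *
go([-.078,0,.20]);go([-.078,0,.066])"
```

```text
t 0.1 shelf tcp [-0.3329  0.6622  0.2436] w 0.0873 F [ 0.3 -0.9 -0.1]
shift [-16.685 -16.763   1.482] turn [-1.600e-02 -2.000e-03 -3.968e+00]
t 0.1 shelf tcp [-0.3329  0.6622  0.2436] w 0.0873 F [ 0.3 -0.9 -0.1]
shift [-16.685 -16.756   5.949] turn [-1.600e-02 -2.000e-03 -3.968e+00]
```

```bash
python3 -m creep '[87,-16.7,-16.7,1.4,0,0,-3.97, 87,-16.7,-16.7,1.4,0,0,-3.97, 87,-16.7,-16.7,1.4,0,0,-3.97, 87,-16.7,-16.7,1.4,0,0,-3.97, 87,-16.7,-16.7,1.4,0,0,-3.97, 87,-16.7,-16.7,1.4,0,0,-3.97, 87,-16.7,-16.7,1.4,0,0,-3.97, 87,-16.7,-16.7,1.4,0,0,-3.97, 87,-16.7,-16.7,1.4,0,0,-3.97, 87,-16.7,-16.7,1.4,0,0,-3.97, 87,-16.7,-16.7,1.4,0,0,-3.97, 87,-16.7,-16.7,1.4,0,0,-3.97]'; python3 -c "
from h import *
go([-.078,0,.20])"
```

```text
time_s: 1.3
tool_pos: [0.4708, 0.095, 0.2089]
tool_rot: [180.0, 0.0, -172.7]
force: [0.4, 0.6, 0.2]
grip_width: 0.0866
grasp_force: 0.0
t 1.3 shelf tcp [-0.1161  0.1023  0.2089] w 0.0866 F [0.4 0.6 0.2]
shift [-1.27  -3.41   0.295] turn [0.004 0.003 0.004]
```

```bash
python3 -m creep '[87,-1.27,-3.4,0.6,0,0,0, 87,-1.27,-3.4,0.6,0,0,0, 87,-1.27,-3.4,0.6,0,0,0, 87,-1.27,-3.4,0.6,0,0,0]'
python3 - <<'E'
from h import *
from cell import env
go([-.078,0,.066])
for n in("top",):
    c=env.read_camera(n);S=sh(cloud(c));k=(c["depth"]>0)&(S[...,0]<-.052)&(S[...,0]>-.1)&(abs(S[...,2]-.062)<.022)&(abs(S[...,1])<.1);print(k.sum())
E
```

```text
time_s: 1.7
tool_pos: [0.5211, -0.0016, 0.1903]
tool_rot: [-180.0, -0.1, -172.9]
force: [-1.6, 1.9, 0.4]
grip_width: 0.0868
grasp_force: 0.0
t 1.7 shelf tcp [-0.0785 -0.      0.1903] w 0.0868 F [-1.6  1.9  0.4]
shift [-0.024  0.005  4.144] turn [-0.008 -0.015 -0.043]
0
```

```bash
python3 -m creep '[60,0,0,1.5,0,0,0, 60,0,0,3,0,0,0, 50,0,0,3.6,0,0,0, 50,0,0,4.1,0,0,0, 45,0,0,4.1,0,0,0]' 10; python3 -m creep '[30,0,0,0,0,0,0, 30,0,0,0,0,0,0, 28,0,0,0,0,0,0, 28,0,0,0,0,0,0]' 10;python3 -c "
from h import *
go([-.078,0,.066])"
```

```text
time_s: 2.25
tool_pos: [0.5189, 0.0034, 0.066]
tool_rot: [179.9, -0.3, -172.5]
force: [0.0, 0.6, 0.1]
grip_width: 0.0549
grasp_force: 0.0
time_s: 2.65
tool_pos: [0.5224, -0.0025, 0.0691]
tool_rot: [-179.8, 0.2, -172.8]
force: [2.5, -6.1, -2.4]
grip_width: 0.0311
grasp_force: 10.0
t 2.65 shelf tcp [-0.0773 -0.001   0.0691] w 0.0311 F [ 2.5 -6.1 -2.4]
shift [0.023 0.034 0.105] turn [-0.037  0.028 -0.013]
```

```bash
python3 -m creep '[25,-0.03,-0.05,0,0,0,0, 25,-0.06,-0.05,0,0,0,0, 25,-0.1,-0.05,0,0,0,0, 25,-0.13,-0.05,0,0,0,0, 25,-0.16,-0.05,0,0,0,0]' 25;python3 -c "
from h import *
go([-.078,0,.066])";  python3 -m creep '[25,-0.03,0,0,0,0,0, 25,-0.06,0,0,0,0,0, 25,-0.1,0,0,0,0,0]';python3 -c "
from h import *
go([-.078,0,.066])"
```

```text
time_s: 3.15
tool_pos: [0.5267, -0.002, 0.0691]
tool_rot: [-179.9, 0.1, -172.7]
force: [-1.5, -5.2, 3.1]
grip_width: 0.0306
grasp_force: 25.0
t 3.15 shelf tcp [-0.073  -0.0011  0.0691] w 0.0306 F [-1.5 -5.2  3.1]
shift [0.166 0.035 0.103] turn [-0.017  0.01  -0.007]
time_s: 3.45
tool_pos: [0.5296, -0.0016, 0.0691]
tool_rot: [-179.9, 0.1, -172.7]
force: [-1.2, -5.4, 2.9]
grip_width: 0.0304
grasp_force: 25.0
t 3.45 shelf tcp [-0.0701 -0.0011  0.0691] w 0.0304 F [-1.2 -5.4  2.9]
shift [0.264 0.035 0.103] turn [-0.017  0.009 -0.007]
```

```bash
for i in 1; do python3 -m creep '[25,-0.03,0,0,0,0,0, 25,-0.06,0,0,0,0,0, 25,-0.1,0,0,0,0,0]' | sed -n 2,4p; python3 -m creep '[25,-0.03,0,0,0,0,0, 25,-0.06,0,0,0,0,0]' | sed -n 2,4p;python3 -m creep '[25,-0.03,0,0,0,0,0, 25,-0.06,0,0,0,0,0]' | sed -n 2,4p; done; python3 -c "
from h import *
go([-.078,0,.066])"
```

```text
tool_pos: [0.5326, -0.0012, 0.0691]
tool_rot: [-179.9, 0.1, -172.7]
force: [-0.3, -5.2, 2.6]
tool_pos: [0.5344, -0.0009, 0.0691]
tool_rot: [-179.9, 0.1, -172.7]
force: [-1.3, -5.1, 2.8]
tool_pos: [0.5362, -0.0007, 0.0691]
tool_rot: [-179.9, 0.1, -172.7]
force: [-1.1, -5.5, 2.5]
t 4.15 shelf tcp [-0.0635 -0.0011  0.0691] w 0.0305 F [-1.1 -5.5  2.5]
shift [0.485 0.035 0.102] turn [-0.017  0.009 -0.008]
```

```bash
python3 -m creep '[25,-0.03,0,0,0,0,0, 25,-0.06,0,0,0,0,0]' | sed -n 2,4p; python3 -m creep '[25,-0.03,0,0,0,0,0, 25,-0.06,0,0,0,0,0]' | sed -n 2,4p;python3 -m creep '[25,-0.03,0,0,0,0,0, 25,-0.06,0,0,0,0,0]' | sed -n 2,4p
```

```text
tool_pos: [0.538, -0.0005, 0.0691]
tool_rot: [-179.9, 0.1, -172.7]
force: [-0.5, -5.4, 3.7]
tool_pos: [0.5398, -0.0003, 0.0691]
tool_rot: [-179.9, 0.1, -172.7]
force: [-1.5, -5.1, 2.4]
tool_pos: [0.5415, -0.0, 0.0691]
tool_rot: [-179.9, 0.1, -172.7]
force: [-2.2, -5.5, 2.7]
```

```bash
python3 -m creep '[25,-0.03,0,0,0,0,0]' | sed -n 2,4p; python3 -m creep '[25,-0.03,0,0,0,0,0]' | sed -n 2,4p;python3 -m creep '[25,-0.03,0,0,0,0,0]' | sed -n 2,4p
```

```text
tool_pos: [0.5418, -0.0, 0.0691]
tool_rot: [-179.9, -0.0, -172.7]
force: [-5.0, -5.4, 5.8]
tool_pos: [0.5419, -0.0, 0.0691]
tool_rot: [-179.9, -0.1, -172.7]
force: [-7.6, -6.1, 8.6]
tool_pos: [0.542, -0.0, 0.069]
tool_rot: [-179.9, -0.2, -172.7]
force: [-8.8, -6.6, 10.8]
```

```bash
python3 -m creep '[25,0.08,0,0,0,0,0, 25,0.14,0,0,0,0,0, 25,0.2,0,0,0,0,0, 25,0.26,0,0,0,0,0, 25,0.32,0,0,0,0,0, 25,0.38,0,0,0,0,0, 25,0.44,0,0,0,0,0, 25,0.47,0,0,0,0,0, 25,0.47,0,0,0,0,0]' | sed -n 1,4p
```

```text
time_s: 5.95
tool_pos: [0.5313, -0.0014, 0.0691]
tool_rot: [-179.9, 0.2, -172.7]
force: [2.6, -5.9, -0.5]
```

```bash
python3 -m creep '[25,0.03,0,0,0,0,0, 25,0.065,0,0,0,0,0, 25,0.065,0,0,0,0,0]' | sed -n 1,4p
```

```text
time_s: 6.25
tool_pos: [0.5294, -0.0016, 0.0691]
tool_rot: [-179.9, 0.2, -172.7]
force: [2.3, -6.0, 0.1]
```

```bash
python3 -m creep '[34,0,0,0,0,0,0, 42,0,0,0,0,0,0, 52,0,0,0,0,0,0, 52,0,0,0,0,0,0, 52,0,0,-1,0,0,0, 52,0,0,-2.5,0,0,0, 52,0,0,-4,0,0,0, 52,0,0,-4.6,0,0,0]'
python3 - <<'E'
from h import *
go([.018,.055,.20])
E
```

```text
time_s: 7.05
tool_pos: [0.5297, 0.0006, 0.2107]
tool_rot: [179.9, 0.4, -172.6]
force: [-0.8, -0.6, -0.4]
grip_width: 0.052
grasp_force: 0.0
t 7.05 shelf tcp [-0.0697  0.0011  0.2107] w 0.052 F [-0.8 -0.6 -0.4]
shift [-2.923  1.793  0.378] turn [0.012 0.063 0.008]
```

```bash
python3 -m creep '[50,-1.5,0.9,0,0,0,0, 50,-2.9,1.8,0.2,0,0,0, 48,-2.9,1.8,0.4,0,0,0, 48,-2.9,1.8,0.4,0,0,0]'
python3 - <<'E'
from h import *
from cell import env
go([.018,.055,.128])
c=env.read_camera("scene");np.savez("pics/s1.npz",**c)
cv2.imwrite("pics/s1.png",cv2.convertScaleAbs(cv2.resize(c["color"][165:305,200:400,::-1],None,fx=4,fy=4,interpolation=3),alpha=1.5))
S=sh(cloud(c))
k=(c["depth"]>0)&(S[...,0]<-.0)&(S[...,0]>-.1)&(abs(S[...,2]-.091)<.006)&(S[...,1]<-.08);print("board x",np.percentile(S[k][:,0],[5,50,95]))
E
```

```text
time_s: 7.45
tool_pos: [0.6065, 0.0665, 0.1919]
tool_rot: [-180.0, -0.2, -172.5]
force: [-0.7, -1.3, -0.6]
grip_width: 0.0483
grasp_force: 0.0
t 7.45 shelf tcp [0.0148 0.0567 0.1919] w 0.0483 F [-0.7 -1.3 -0.6]
shift [-0.114 -0.054  2.128] turn [-0.007 -0.039  0.032]
board x [-0.09222229 -0.02795145 -0.02237868]
```

View pics/s1.png

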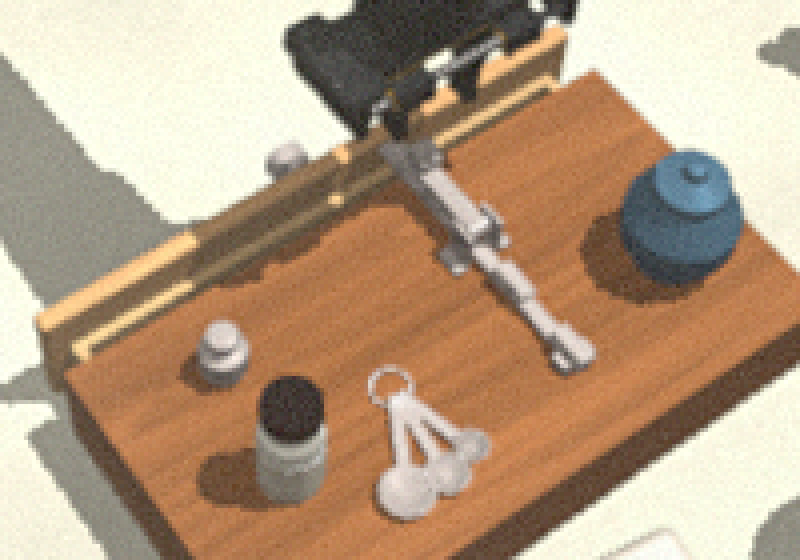

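The picture shows the gripper poised above the boss at about (430,155). The drawer has moved in by a few millimetres net and the other things stand as before. I'll go down and pinch.

```bash
python3 -m creep '[46,-0.1,-0.05,0.8,0,0,0, 46,-0.1,-0.05,1.5,0,0,0, 44,-0.1,-0.05,2,0,0,0, 44,-0.1,-0.05,2.1,0,0,0, 40,-0.1,-0.05,2.1,0,0,0]' 6;python3 -m creep '[28,0,0,0,0,0,0, 20,0,0,0,0,0,0, 12,0,0,0,0,0,0, 12,0,0,0,0,0,0]' 6
python3 - <<'E'
from h import *
go([.018,.055,.128])
E
```

```text
time_s: 8.0
tool_pos: [0.61, 0.063, 0.1313]
tool_rot: [180.0, -0.0, -172.7]
force: [0.1, -0.4, 0.1]
grip_width: 0.0421
grasp_force: 0.0
time_s: 8.4
tool_pos: [0.6106, 0.0642, 0.1316]
tool_rot: [179.9, 0.1, -172.7]
force: [-0.8, -0.3, 2.5]
grip_width: 0.018
grasp_force: 6.0
t 8.4 shelf tcp [0.0186 0.0539 0.1316] w 0.018 F [-0.8 -0.3  2.5]
shift [0.021 0.038 0.121] turn [0.01  0.009 0.004]
```

```bash
python3 -m creep '[12,-0.01,0,-0.06,0,0,0, 12,-0.03,0,-0.12,0,0,0, 12,-0.047,0,-0.178,0,0,0]' 10; python3 -m creep '[12,-0.02,0,-0.06,0,0,0, 12,-0.04,0,-0.12,0,0,0, 12,-0.06,0,-0.175,0,0,0]' 10
```

```text
time_s: 8.7
tool_pos: [0.6116, 0.0642, 0.1362]
tool_rot: [180.0, -0.0, -172.6]
force: [0.2, 1.6, -1.3]
grip_width: 0.0182
grasp_force: 10.0
time_s: 9.0
tool_pos: [0.613, 0.0644, 0.1413]
tool_rot: [180.0, -0.1, -172.7]
force: [-0.0, 1.9, -3.6]
grip_width: 0.0176
grasp_force: 10.0
```

```bash
python3 -m creep '[12,-0.035,0,-0.08,0,0,0, 12,-0.077,0,-0.167,0,0,0]' 10|sed -n 2,5p; python3 -m creep '[12,-0.04,0,-0.08,0,0,0, 12,-0.09,0,-0.16,0,0,0]' 10|sed -n 2,5p
```

```text
tool_pos: [0.6154, 0.0647, 0.1468]
tool_rot: [180.0, -0.1, -172.7]
force: [-1.0, 2.8, -1.1]
grip_width: 0.0178
tool_pos: [0.6182, 0.065, 0.1518]
tool_rot: [180.0, -0.1, -172.7]
force: [-3.6, 4.1, -0.8]
grip_width: 0.0179
```

```bash
python3 -m creep '[12,-0.1,0.02,-0.15,0,0,0, 12,-0.22,0.04,-0.3,0,0,0, 12,-0.35,0.05,-0.43,0,0,0, 12,-0.49,0.05,-0.55,0,0,0, 12,-0.64,0.05,-0.66,0,0,0, 12,-0.8,0.05,-0.75,0,0,0, 12,-0.96,0.05,-0.83,0,0,0, 12,-1.14,0.05,-0.89,0,0,0]' ;python3 -c "
from h import *
go([.079-.0197,.055,.112+.0602+.0066])"
```

```text
time_s: 10.2
tool_pos: [0.653, 0.0697, 0.1787]
tool_rot: [-180.0, 0.0, -172.7]
force: [-2.2, -1.4, 1.0]
grip_width: 0.0176
grasp_force: 10.0
t 10.2 shelf tcp [0.0614 0.0539 0.1787] w 0.0176 F [-2.2 -1.4  1. ]
shift [ 0.068  0.036 -0.003] turn [-0.008  0.006 -0.004]
```

```bash
python3 -m creep '[12,-0.18,0,-0.05,0,0,0, 12,-0.36,0,-0.08,0,0,0, 12,-0.54,0,-0.1,0,0,0, 12,-0.72,0,-0.1,0,0,0, 12,-0.9,0,-0.09,0,0,0, 12,-1.09,0,-0.06,0,0,0, 12,-1.27,0,-0.01,0,0,0, 12,-1.44,0,0.05,0,0,0, 12,-1.6,0,0.13,0,0,0, 12,-1.77,0,0.21,0,0,0, 12,-1.92,0,0.32,0,0,0]' ;python3 -c "
from h import *
go([.079+.038,.055,.112+.0507+.0066])"
```

```text
time_s: 11.3
tool_pos: [0.7101, 0.0772, 0.1684]
tool_rot: [-180.0, 0.0, -172.7]
force: [0.8, -5.4, 2.1]
grip_width: 0.0181
grasp_force: 10.0
t 11.3 shelf tcp [0.119  0.0541 0.1684] w 0.0181 F [ 0.8 -5.4  2.1]
shift [ 0.067  0.031 -0.029] turn [-0.008  0.007 -0.002]
```

```bash
python3 -m creep '[18,0,-0.03,0,0,0,0, 24,0,-0.03,0,0,0,0, 34,0,-0.03,0,0,0,0, 44,0,-0.03,0,0,0,0, 44,0,-0.03,0,0,0,0, 44,0,-0.03,-0.5,0,0,0, 44,0,-0.03,-1.2,0,0,0, 44,0.5,-0.03,-1.7,0,0,0, 44,2,-0.3,-1.7,0,0,0, 44,3.6,-0.8,-1.7,0,0,0, 44,5.2,-1.3,-1.7,0,0,0, 44,6.2,-1.77,-1.7,0,0,0]'
python3 - <<'E'
from h import *
from cell import env
go([-.0695,-.002,.069])
c=env.read_camera("top")
cv2.imwrite("pics/t2.png",cv2.convertScaleAbs(cv2.resize(c["color"][110:240,195:365,::-1],None,fx=4,fy=4,interpolation=3),alpha=1.6))
c=env.read_camera("scene");S=sh(cloud(c))
k=(c["depth"]>0)&(abs(S[...,1]-.055)<.02)&(S[...,2]>.125)&(S[...,0]>.05)&(S[...,0]<.2);print("pawl",k.sum(),S[k].mean(0),S[k].max(0))
E
```

```text
time_s: 12.5
tool_pos: [0.5291, 0.0003, 0.2206]
tool_rot: [179.9, 0.0, -172.7]
force: [0.9, -0.3, 2.1]
grip_width: 0.0445
grasp_force: 0.0
t 12.5 shelf tcp [-0.0704  0.0009  0.2206] w 0.0445 F [ 0.9 -0.3  2.1]
shift [-0.026 -0.105  5.054] turn [ 0.015  0.004 -0.003]
pawl 147 [0.11256011 0.04867233 0.15891353] [0.1352484  0.06048832 0.17407791]
```

View pics/t2.png

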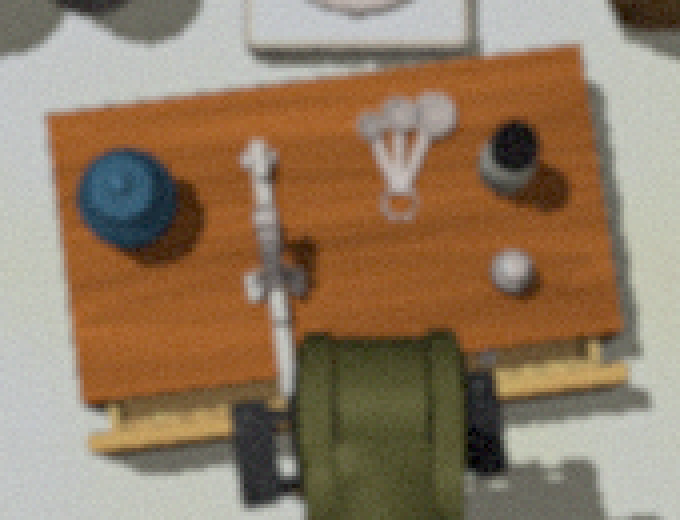

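The pawl lies back on its stop, with the boss behind the cheeks at about (267,220), and the bystanders are unmoved. Back to the knob.

```bash
python3 -m creep '[56,0,-0.1,1.5,0,0,0, 56,0,-0.1,3,0,0,0, 56,0,-0.1,4.3,0,0,0, 54,0,-0.1,4.8,0,0,0, 52,0,-0.1,5,0,0,0, 50,0,-0.1,5,0,0,0]' 10; python3 -m creep '[38,0,0,0,0,0,0, 30,0,0,0,0,0,0, 25,0,0,0,0,0,0, 25,0,0,0,0,0,0]' 25;python3 -c "
from h import *
go([-.0695-.0,-.002,.069])"
```

```text
time_s: 13.2
tool_pos: [0.5331, -0.0014, 0.0704]
tool_rot: [-180.0, 0.1, -172.7]
force: [0.2, -0.4, 0.1]
grip_width: 0.0506
grasp_force: 0.0
time_s: 13.6
tool_pos: [0.5329, -0.0013, 0.0707]
tool_rot: [180.0, 0.1, -172.7]
force: [-0.8, 0.9, 4.4]
grip_width: 0.0307
grasp_force: 25.0
t 13.6 shelf tcp [-0.0668 -0.0012  0.0707] w 0.0307 F [-0.8  0.9  4.4]
shift [ 0.091 -0.028  0.057] turn [0.006 0.021 0.002]
```

```bash
python3 -m creep '[25,0.1,0,0,0,0,0, 25,0.3,0,0,0,0,0, 25,0.55,0,0,0,0,0, 25,0.8,0,0,0,0,0, 25,1.05,0,0,0,0,0, 25,1.3,0,0,0,0,0, 25,1.55,0,0,0,0,0, 25,1.8,0,0,0,0,0, 25,2.05,0,0,0,0,0, 25,2.3,0,0,0,0,0, 25,2.5,0,0,0,0,0, 25,2.6,0,0,0,0,0]'; python3 -m creep '[25,0.05,0,0,0,0,0, 25,0.1,0,0,0,0,0, 25,0.15,0,0,0,0,0]'|sed -n 2,5p; python3 -m creep '[25,0.04,0,0,0,0,0, 25,0.08,0,0,0,0,0]'|sed -n 2,5p
```

```text
time_s: 14.8
tool_pos: [0.4551, -0.0112, 0.0707]
tool_rot: [179.9, 0.2, -172.7]
force: [2.4, 0.4, 7.2]
grip_width: 0.0308
grasp_force: 25.0
tool_pos: [0.4511, -0.0117, 0.0707]
tool_rot: [180.0, 0.2, -172.7]
force: [1.6, 1.0, 7.1]
grip_width: 0.0304
tool_pos: [0.4487, -0.0121, 0.0707]
tool_rot: [180.0, 0.2, -172.7]
force: [2.4, 1.0, 7.5]
grip_width: 0.0303
```

Out 85 mm so far; now slowly on to the stop.

```bash
for i in 1; do python3 -m creep '[25,0.04,0,0,0,0,0, 25,0.08,0,0,0,0,0]'|sed -n 2,4p; python3 -m creep '[25,0.04,0,0,0,0,0, 25,0.08,0,0,0,0,0]'|sed -n 2,4p;  python3 -m creep '[25,0.04,0,0,0,0,0]'|sed -n 2,4p; done
```

```text
tool_pos: [0.4464, -0.0124, 0.0706]
tool_rot: [180.0, 0.2, -172.7]
force: [1.8, 1.6, 7.3]
tool_pos: [0.4452, -0.0125, 0.0707]
tool_rot: [180.0, 0.3, -172.7]
force: [8.2, 2.0, 0.3]
tool_pos: [0.4452, -0.0125, 0.0708]
tool_rot: [180.0, 0.5, -172.7]
force: [11.5, 2.4, -4.6]
```

```bash
python3 -m creep '[25,-0.06,0,0,0,0,0, 36,-0.06,0,0,0,0,0, 46,-0.06,0,0,0,0,0, 56,-0.06,0,0,0,0,0, 56,-0.06,0,0,0,0,0, 56,-0.06,0,-0.8,0,0,0, 56,-0.06,0,-2,0,0,0, 56,-0.06,0,-3.5,0,0,0, 56,-0.06,0,-5,0,0,0, 56,-0.06,0,-6,0,0,0, 56,-0.06,3,-6,0,0,0]' 
python3 -m creep '[56,0,1.5,0,0,0,0, 56,0,3,0,0,0,0, 56,0,4.5,0,0,0,0, 56,0,6,0,0,0,0, 56,0,6,0,0,0,0, 56,0,6,0,0,0,0]'|sed -n 2,3p
python3 - <<'E'
from h import *
from cell import env
c=env.read_camera("top");S=sh(cloud(c))
k=(c["depth"]>0)&(S[...,0]<-.0)&(S[...,0]>-.2)&(abs(S[...,2]-.094)<.007)&(abs(S[...,1]+.1)<.08);print("board x",np.percentile(S[k][:,0],[5,50,95]))
cv2.imwrite("pics/t3.png",cv2.convertScaleAbs(cv2.resize(c["color"][110:270,195:365,::-1],None,fx=3.5,fy=3.5,interpolation=3),alpha=1.6))
E
```

```text
time_s: 16.9
tool_pos: [0.4406, 0.0315, 0.2545]
tool_rot: [-180.0, 0.5, -173.3]
force: [1.9, 1.4, -0.4]
grip_width: 0.0564
grasp_force: 0.0
tool_pos: [0.4137, 0.2155, 0.2488]
tool_rot: [-179.9, -0.1, -172.5]
board x [-0.12969245 -0.12281391 -0.11511535]
```

View pics/t3.png

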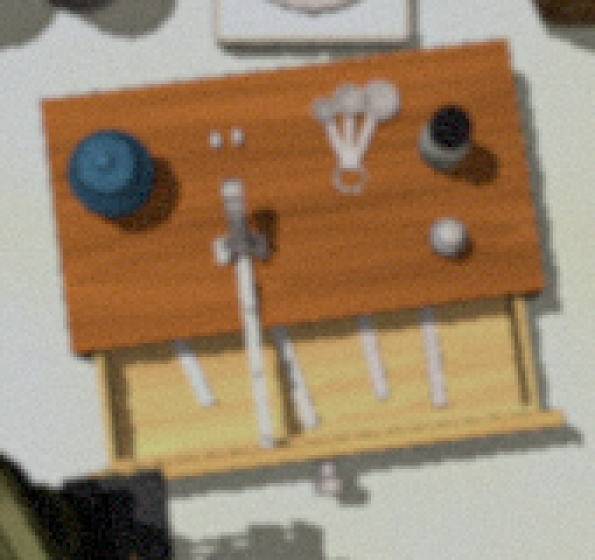

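The picture shows the drawer fully out (board at 115–130 mm), the pawl lying back at about (235,200), everything else in place and the robot clear. I'm handing in.

```bash
python3 -c "
from cell import env
print(env.sign_off())"
```

```text
the job is handed in; nothing more can be done
None
```

The job is handed in: the pawl lies back on its stop, the drawer is out against its stop with the knob released, and the other things on and near the shelf look undisturbed in the last picture.

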